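# Butt a copper pot against the clamping jig's stop and clamp it

## Robot

A 7-joint arm with a two-finger parallel gripper is mounted at the origin on the work surface. World frame = base frame: x ahead of the robot, y to its left, z up, the work surface at z = 0. Lengths are in m, angles in rad, forces in N, time in s.
With the tool pointing down it reaches from about 0.4 to 0.9 m from the base axis. Payload 5.6 kg.
Tool frame: the origin (TCP) lies midway between the tips of the shut fingers; the grasp point (between the pads) lies 19 mm behind it; y points along the fingers, z is the direction in which the jaws open and shut, and the axes are right-handed (so a half turn about y gives the same grasp; the last joint's range is limited). The gripper opens to 92 mm and grips with 3 to 60 N. Pads are 20 mm wide; open, the fingers measure 128 mm over their backs; the gripper's body (75 mm by 189 mm) begins 69 mm behind the grasp point.
Start: joints at [1.083, 0.468, -0.012, 1.603, 0.006, 1.071, -0.056], TCP at [0.28, -0.587, 0.215] pointing down, gripper open.
Joint ranges: [-2.53, 2.53], [-0.31, 2.02], [-1.57, 1.55], [0.28, 2.44], [-1.29, 4.43], [0.15, 1.84], [-2.92, 2.92]. Speed limits (rad/s): [2.57, 2.57, 3.14, 3.14, 3.14, 3.14, 3.14].

## Interface

Orientations are given as a 3x3 rotation matrix whose columns are the frame's x, y, z axes.
In Python, from station import env, effector, solver, viewer, workorder, search_frame, tip_of gives the robot as it stands. Calls block until the motion is done:
- env.reach(position, orientation): joint-space move of the TCP to a pose.
- env.movel(position, frame=None, rate=0.15): straight line of the TCP; frame=None keeps the orientation; rate is the mean speed in m/s.
- env.goto_joints(angles): joint-space move.
- effector.release() and effector.grasp(squeeze=None): open the fingers fully, or close them until they stop; squeeze is the grip in N (None keeps the last).
- env.pause(seconds).
- solver.inverse_kinematics(position, orientation): joint angles nearest the present ones, or None.
- env.sense(): the state.
- viewer.read_camera(name): name is "scene" or "top" or "wrist"; returns (picture, depth): 420x560x3 uint8, red, green, blue; 420x560 float32, m along the optical axis (not along the pixel's ray), 0 where there is no reading.
- viewer.camera_info(name): a dict with "intrinsics" (3x3 intrinsics, pixels), "eye" and "rotation" of the camera in the world; the wrist camera has in their place "T_tool_cam" (4x4, takes a point from camera to tool coordinates, whose origin is the TCP and whose axes are the tool frame's). Camera axes: x right, y up, looking along -z (the intrinsics and any distortion apply to the point x, -y, -z); pixel columns grow to the right and rows downward; lengths in m; the calibration is good to about 2 mm. The wrist camera is an equidistant fisheye: a pixel r from the principal point sees the ray r / f radians off the axis. A picture is of the moment at which its call begins: read the wrist's pose just before it. camera_info takes no time and is no camera call.
A pose or a line that the arm cannot do raises env.PlanningError and nothing moves.
- workorder.finish_job(): hands the job in, once; it reports no verdict.
Trained networks look in the newest picture that a camera, given by its name, has taken for a name from the list of things; names that differ only in an ending like _2 or _b are one class to them, and where a whole thing is asked for, a point or a joint stands for the part that bears it (a point fixed in the world has none). Each returns a list of dicts, best first, with "score" (0 to 1); they miss things now and then, are a little off and sometimes report something else, mostly with a low value. They report only what shows in the picture. A call takes as long as a camera call. They do not tell look-alikes from the thing itself.
- search_frame(camera, name): "at" ([x, y, z] in m, in world coordinates, good to about 4 mm: the middle of the surface that is visible of it).
- tip_of(camera, name): "at" ([x, y, z] in m, in world coordinates, good to about 4 mm: a listed point, or the origin of a listed thing).
The state is a dict: "t": time; "joint_positions": joint angles; "joint_velocities": joint speeds; "tau": joint torques, N m; "ee_pos": TCP position; "tcp_rot": TCP orientation; "wrist_force": force on the tool from outside, world axes, zero at the start; "moment": the same for the moment, N m; "gripper_width": finger opening in m.
Only numpy, scipy, OpenCV 4.12 (cv2) and the standard library are available. Lean on these libraries where they do the work, as an engineer would, in place of code of your own. Each camera call takes 0.05 s, during which the arm holds its last target.

## Task

Lift the copper pot that has a neck at one end only out of its shallow cradle in the rack, without letting it roll away or disturbing its two neighbours, and lay it in the V of the clamping jig with its neck pointing away from the stop. With the clamp still open, slide the pot along the V until its flat end is firmly home against the stop and the stop's sprung pin is flush, without shoving the stop block off its setting; then swing the clamp arm over until its pad rests on the pot, and let go.

Things in the scene. Friction and masses are not known exactly. Their poses are not given: they have to be found in the camera images.
- pot_center (a point): The pot to load: closed copper cylinder 34 mm in diameter, 164 mm long, about 0.4 kg, with a neck (18 mm diameter, 35 mm long) at one end; the other end is flat. Point on its axis, half-way along the 34 mm cylinder (82 mm from the flat end). x runs along the pot from neck to flat end; it may be rolled about x. It lies level in one of the rack's three cradles, axis 60 mm above the bench.
- pot_flat (a point): Centre of the flat end face of the same pot, the end that goes against the stop.
- twin_center (a point): Neighbour in the rack, to be left alone: copper cylinder 34 mm in diameter, 150 mm long, with a neck at both ends. Point at its centre, x along its axis.
- stub_center (a point): Neighbour in the rack, to be left alone: plain copper tube 34 mm in diameter, 164 mm long, no neck, open ends. Point at its centre, x along its axis.
- rack: Fixed wooden rack, 170 mm along its x by 270 mm along y, three cradles 85 mm apart along y, cylinders lie along x. A cradle is two shallow V saddles (flanks 12 degrees from level, 14 mm thick, outer edges 12 mm below the cylinder's axis) 55 mm either side of the middle; between them fingers can reach down beside the cylinder to 15 mm above the bench. Origin at bench level in the middle.
- jig_axis (a point): Point on the line where the loaded pot's axis lies in the fixed clamping jig, 60 mm above the bench. x points along the V to the stop, y to the clamp's hinge side, z up. The V is a narrow upturned steel angle (90 degrees, 33 mm over its edges, which are 10 mm below the pot's axis) from x = -75 to +50 mm; fingers holding the pot can straddle it. The base plate's top is 12 mm above the bench.
- jig: The same jig; origin at bench level under jig_axis, same axes. The stop is a steel block standing square across the line of the V, 42 mm wide, top 84 mm above the bench (its black knob 106 mm). Its face stands somewhere from x = 72 to x = 102 mm, set differently every time; a brass pin stands 15 mm out of it towards the V at the height of the pot's axis.
- pin (a joint): The stop's brass telltale pin, 12 mm in diameter, on the pot's axis: metres pushed in, 0 = standing 15 mm out of the stop's face, 0.015 = flush, which it is only while something bears on it. A light spring of 0.2 to 0.5 N pushes it out, too weak to move the lying pot.
- stop (a joint): How far the stop block has been shoved along its rails off its setting, in metres; 0 at the start. It slips only under more than about 30 N.
- clamp (a joint): Angle of the clamp arm in radians: 0 = level, its pad resting on top of a pot lying in the V; about 1.6 to 1.95 at the start = standing up and leaning back to the jig's +y side. Stays where it is left (stiff hinge, about 2 N at the handle).
- clamp_hinge (a point): The clamp's hinge point, 90 mm above the bench, at x = 42, y = 62 mm from jig_axis; the hinge axis is parallel to the V. The arm is a steel bar 22 mm wide (along the V), 12 mm thick, centred on the line from here to the handle; its handle end is 26 mm wide, 16 mm thick, and ends 130 mm from here.
- clamp_handle (a point): Middle of the clamp arm's 36 mm long rubber handle, 112 mm from the hinge point along the arm. When the arm is level the handle lies 90 mm above the bench on the -y side of the V (y = -50 mm from jig_axis); to close, it swings up and over the hinge in an arc from +y to -y.
Things that resemble listed ones, but are neither listed nor needed, are in the scene too. Leave any turquoise look-alike of the part that bears pot_center alone.

How it is judged:
On the way:
1. the pot lies in the V with its flat end home against the stop (pin flush) while the clamp is still open (y of pot_center in the frame of jig_axis between -0.004 and 0.004 m and z of pot_center in the frame of jig_axis between -0.004 and 0.004 m and angle between the x axis of pot_center and the x axis of jig_axis, either way round below 0.06 rad and x of pot_flat in the frame of jig_axis between 0.066 and 0.108 m and value of joint pin above 0.0125 m and value of joint clamp above 0.8 rad), for 0.2 s.
At the end, for the whole second after the job is handed in: The pot lies in the V (within 4 mm of its axis line sideways and in height, 0.06 rad), flat end towards the stop and within 2.5 mm of its face (pin pushed in more than 12.5 mm); the clamp arm is down on it (within 0.05 rad of level, about 3 mm at the pad); everything is released and at rest (y of pot_center in the frame of jig_axis between -0.004 and 0.004 m and z of pot_center in the frame of jig_axis between -0.004 and 0.004 m and angle between the x axis of pot_center and the x axis of jig_axis, either way round below 0.06 rad and x of pot_flat in the frame of jig_axis between 0.066 and 0.108 m and value of joint pin above 0.0125 m and value of joint clamp between -0.06 and 0.05 rad and linear speed of pot below 0.01 m/s); the robot touches nothing.
It fails at once if the pot rolls off and drops towards the bench (height (world z) of pot_center below 0.04 m).
It fails at once if a neighbour in the rack is moved by more than 12 mm (distance of any of twin_center, stub_center from where it was at the start of the episode above 0.012 m).
It fails at once if the stop block is shoved more than 3 mm off its setting (value of joint stop above 0.003 m).
It also fails if it takes over 72 s, if anything falls off the work surface, if the arm or the gripper's body presses on something with over 40 N, if the wrist force passes 120 N, or if a joint passes its speed limit or range.

## Working session

There is one attempt and no reset: what is moved stays moved. The work goes in short steps, each a Python script; the robot and the scene stay as the last script left them, time stands still between calls to the robot, and variables do not carry over. Pictures are saved under pics/ and viewed, and the job is handed in when it is done.

```bash
ls; mkdir -p pics; python3 - <<'E'
from station import env, viewer, search_frame, tip_of
import cv2
for c in ["scene","top"]:
    p,d=viewer.read_camera(c); cv2.imwrite(f"pics/a_{c}.png",p[:,:,::-1])
    i=viewer.camera_info(c); print(c,i)
    for n in ["pot_center","pot_flat","twin_center","stub_center","rack","jig_axis","jig","clamp_hinge","clamp_handle","pin"]:
        try:
            print(n,[( [round(float(v),3) for v in r["at"]],round(r["score"],2)) for r in tip_of(c,n)])
        except Exception as e: print(n,e)
s=env.sense(); print(s["t"],s["ee_pos"],s["tcp_rot"],s["gripper_width"])
E
```

```text
pics
scene {'intrinsics': array([[400.73667703,   0.        , 288.68397077],
       [  0.        , 400.73667703, 207.48673769],
       [  0.        ,   0.        ,   1.        ]]), 'eye': array([1.07761444, 0.44103862, 0.87046697]), 'rotation': array([[-0.54879173, -0.61826678,  0.56264894],
       [ 0.83585964, -0.41621513,  0.35791567],
       [ 0.01289564,  0.6667167 ,  0.74519967]])}
pot_center [([0.531, 0.176, 0.06], 0.73), ([0.298, 0.423, 0.015], 0.57)]
pot_flat [([0.383, 0.438, 0.016], 0.82), ([0.609, 0.172, 0.057], 0.63)]
twin_center [([0.53, 0.342, 0.061], 0.79)]
stub_center [([0.528, 0.259, 0.063], 0.6)]
rack [([0.531, 0.257, 0.002], 0.97)]
jig_axis [([0.538, -0.213, 0.062], 0.71), ([0.532, 0.257, 0.004], 0.24)]
jig [([0.537, -0.213, -0.002], 0.84)]
clamp_hinge [([0.588, -0.266, 0.09], 0.54)]
clamp_handle [([0.591, -0.276, 0.2], 0.67)]
pin it knows: clamp_handle, clamp_hinge, jig, jig_axis, pot_center, pot_flat, rack, stub_center, twin_center
top {'intrinsics': array([[440.92416583,   0.        , 281.53711054],
       [  0.        , 440.92416583, 208.11361013],
       [  0.
[... 401 characters left out ...]
, 0.44, 0.019], 0.66)]
twin_center [([0.533, 0.345, 0.053], 0.93)]
stub_center [([0.532, 0.26, 0.059], 0.59)]
rack [([0.533, 0.26, 0.004], 0.58)]
jig_axis [([0.54, -0.213, 0.057], 0.69), ([0.59, -0.267, 0.091], 0.19)]
jig [([0.535, -0.208, 0.001], 0.59), ([0.532, 0.343, 0.054], 0.47)]
clamp_hinge [([0.589, -0.266, 0.086], 0.73)]
clamp_handle [([0.598, -0.271, 0.206], 0.51)]
pin it knows: clamp_handle, clamp_hinge, jig, jig_axis, pot_center, pot_flat, rack, stub_center, twin_center
1.0 [ 0.2796269  -0.58680174  0.21458516] [[-9.02738417e-01 -3.95842423e-05  4.30189899e-01]
 [-4.30189896e-01 -7.11732170e-05 -9.02738417e-01]
 [ 6.63522152e-05 -9.99999997e-01  4.72220562e-05]] 0.0921353074825477
```

View pics/a_scene.png

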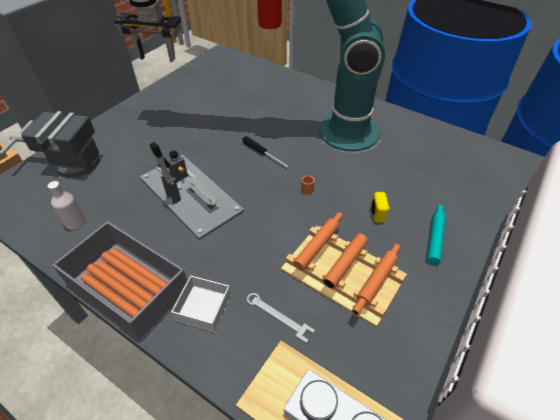

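View pics/a_top.png

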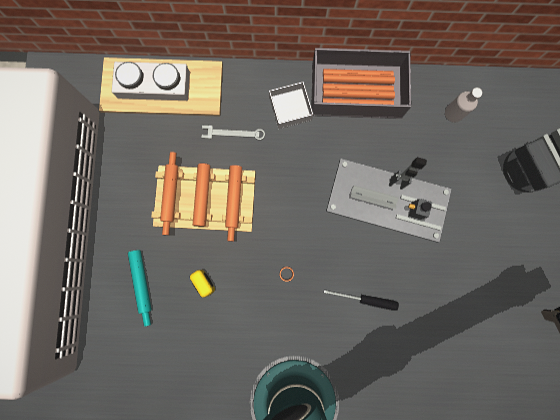

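The pot is the one nearest the jig, at top (234,195), with its neck towards the robot. The jig is at (390,200) with its stop at right, (420,208), and the clamp stands up beyond it. I'll refine these positions with depth.

```bash
cat > h.py <<'E'
import numpy as np, cv2
from station import env, effector, solver, viewer, workorder, search_frame, tip_of
def cloud(c,save=None):
    p,d=viewer.read_camera(c); i=viewer.camera_info(c); K=i["intrinsics"]
    v,u=np.mgrid[:420,:560]
    X=np.stack([(u-K[0,2])/K[0,0]*d,-(v-K[1,2])/K[1,1]*d,-d],-1)
    W=X@np.asarray(i["rotation"]).T+i["eye"]; W[d==0]=np.nan
    if save: cv2.imwrite(save,p[:,:,::-1])
    return p,W
E
python3 - <<'E'
from h import *
from scipy.optimize import least_squares
D={}
for c in ["top","scene"]:
    p,W=cloud(c); D[c+"p"]=p; D[c+"W"]=W
np.savez("c0.npz",**D)
for c in ["top","scene"]:
    p=D[c+"p"].astype(int);W=D[c+"W"]
    cop=(p[...,0]>p[...,2]+60)&(p[...,0]>1.6*p[...,1])
    for nm,y0 in [("pot",.174),("stub",.26)]:
        m=cop&(abs(W[...,1]-y0)<.035)&(W[...,0]>.40)&(W[...,0]<.66)&(W[...,2]>.045)
        P=W[m]; b=P[(abs(P[:,0]-.53)<.065)]
        def f(q):
            y=q[0]+q[2]*(b[:,0]-.53); z=q[1]
            return (np.hypot((b[:,1]-y)*np.cos(q[2]),b[:,2]-z)-.017)
        r=least_squares(f,[y0,.06,0],loss="soft_l1",f_scale=.002)
        print(c,nm,len(b),r.x,np.sqrt(np.mean(r.fun**2)),"x",P[:,0].min(),P[:,0].max(), np.percentile(P[:,0],[1,99]))
        # neck transition: half-width along x
        if nm=="pot":
            for x in np.arange(.40,.64,.01):
                s=P[abs(P[:,0]-x)<.005]
                if len(s): print(round(x,2),len(s),s[:,1].min().round(3),s[:,1].max().round(3),s[:,2].max().round(3))
# jig crop
p=D["topp"];cv2.imwrite("pics/jig_top.png",cv2.resize(p[150:250,320:460,::-1],None,fx=5,fy=5,interpolation=cv2.INTER_CUBIC))
p=D["scenep"];cv2.imwrite("pics/jig_sc.png",cv2.resize(p[135:235,130:250,::-1],None,fx=6,fy=6,interpolation=cv2.INTER_CUBIC))
E
```

```text
top pot 483 [ 0.17516946  0.05947938 -0.02617516] 0.0017053326071969938 x 0.41236541627033285 0.6089988637442091 [0.41540456 0.60701581]
0.41 4 0.171 0.183 0.072
0.42 20 0.171 0.184 0.072
0.43 18 0.171 0.184 0.073
0.44 22 0.169 0.185 0.072
0.45 38 0.161 0.19 0.078
0.46 34 0.162 0.191 0.079
0.47 34 0.16 0.191 0.08
0.48 39 0.16 0.192 0.078
0.49 32 0.16 0.189 0.077
0.5 35 0.161 0.19 0.078
0.51 37 0.161 0.191 0.081
0.52 37 0.159 0.191 0.077
0.53 32 0.16 0.189 0.079
0.54 36 0.16 0.189 0.081
0.55 37 0.16 0.19 0.079
0.56 41 0.158 0.187 0.078
0.57 39 0.159 0.188 0.08
0.58 40 0.159 0.189 0.081
0.59 44 0.157 0.189 0.082
0.6 48 0.157 0.186 0.08
0.61 13 0.158 0.187 0.079
top stub 497 [ 0.26018119  0.05951615 -0.03492589] 0.0017022105309854414 x 0.4482779350907748 0.6120559124884956 [0.44891479 0.60996411]
scene pot 547 [ 0.17505003  0.06027124 -0.02927698] 0.001286488568430254 x 0.41291140078519106 0.6121938248469078 [0.41848872 0.61148781]
0.41 3 0.18 0.185 0.069
0.42 22 0.171 0.187 0.072
0.43 16 0.173 0.186 0.072
0.44 12 0.173 0.187 0.072
0.45 29 0.166 0.194 0.077
0.46 34 0.164 0.193 0.079
0.47 42 0.165 0.194 0.079
0.48 41 0.163 0.193 0.08
0.49 40 0.163 0.193 0.079
0.5 41 0.164 0.192 0.078
0.51 42 0.163 0.193 0.079
0.52 43 0.162 0.192 0.078
0.53 40 0.164 0.192 0.079
0.54 42 0.166 0.192 0.08
0.55 41 0.164 0.192 0.08
0.56 43 0.165 0.191 0.08
0.57 46 0.163 0.191 0.08
0.58 41 0.163 0.19 0.079
0.59 45 0.163 0.19 0.079
0.6 51 0.162 0.191 0.082
0.61 80 0.159 0.19 0.081
scene stub 591 [ 0.25992386  0.060138   -0.02298142] 0.0012016455679227035 x 0.45075630033025627 0.6137384118858735 [0.45250436 0.61193685]
```

```bash
python3 - <<'E'
import numpy as np
D=np.load("c0.npz")
for c in ["top","scene"]:
    W=D[c+"W"]; o=np.array([.5385,-.213]); th=np.radians(-102.6)
    ex=np.array([np.cos(th),np.sin(th)]);ey=np.array([-ex[1],ex[0]])
    q=W[...,:2]-o; xj=q@ex; yj=q@ey; z=W[...,2]
    m=(abs(xj)<.16)&(abs(yj)<.12)
    # V edges
    for a in np.arange(-.09,.07,.015):
        s=m&(abs(xj-a)<.0075)&(abs(yj)<.03)&(z>.035)&(z<.07)
        if s.sum(): print(c,"V",round(a,3),s.sum(),yj[s].min().round(4),yj[s].max().round(4),"z",z[s].min().round(3),z[s].max().round(3))
    s=m&(abs(yj)<.035)&(z>.075)&(z<.12)&(xj>.05)
    print("stop top",s.sum(),xj[s].min(),xj[s].max(),yj[s].min(),yj[s].max(),np.percentile(z[s],[5,50,95]))
    s=m&(abs(yj)<.03)&(z>.045)&(z<.074)&(xj>.05); print("pin/face",s.sum(),np.percentile(xj[s],[1,10,50,90]) if s.sum() else 0)
    s=(abs(xj-.042)<.02)&(yj>.03)&(yj<.15)&(z>.11)&(z<.24)
    P=np.c_[xj[s],yj[s],z[s]]; print("arm",s.sum(),P.mean(0),P.min(0),P.max(0))
    for zz in np.arange(.1,.23,.02):
        t=P[abs(P[:,2]-zz)<.01]
        if len(t): print("  ",zz.round(2),len(t),t[:,:2].mean(0).round(4),t[:,:2].min(0).round(4),t[:,:2].max(0).round(4))
E
```

```text
top V -0.075 35 -0.0156 0.0154 z 0.037 0.052
top V -0.06 64 -0.0166 0.0165 z 0.035 0.053
top V -0.045 69 -0.0167 0.0154 z 0.036 0.054
top V -0.03 66 -0.0171 0.0158 z 0.035 0.054
top V -0.015 69 -0.0184 0.0141 z 0.035 0.055
top V 0.0 64 -0.0175 0.0152 z 0.038 0.055
top V 0.015 66 -0.0186 0.0137 z 0.036 0.055
top V 0.03 65 -0.0196 0.0145 z 0.036 0.053
top V 0.045 56 -0.0184 0.0131 z 0.035 0.055
stop top 243 0.09220425720914097 0.12972035707232107 -0.025769914682223057 0.016855721929126766 [0.07847481 0.08583242 0.10896386]
pin/face 96 [0.07857335 0.0810139  0.09324894 0.11588439]
arm 270 [0.04109013 0.06195144 0.18242409] [0.02976683 0.05052887 0.11085849] [0.05712536 0.07731848 0.22345793]
   0.12 23 [0.0395 0.0575] [0.0322 0.0536] [0.0515 0.0658]
   0.14 25 [0.0388 0.0558] [0.032  0.0505] [0.0535 0.0702]
   0.16 62 [0.0412 0.0569] [0.032  0.0508] [0.0551 0.0705]
   0.18 30 [0.0408 0.0612] [0.0315 0.0527] [0.0527 0.0702]
   0.2 44 [0.0398 0.0628] [0.0298 0.0592] [0.0533 0.0722]
   0.22 86 [0.0429 0.0684] [0.0302 0.0607] [0.0571 0.0773]
scene V -0.075 32 -0.0139 0.0179 z 0.036 0.051
sc
[... 313 characters left out ...]
3
scene V 0.045 39 -0.018 0.0138 z 0.036 0.051
stop top 183 0.08969759238574622 0.1275864048798439 -0.02270534774960857 0.018351568179400146 [0.07676245 0.08522007 0.10712181]
pin/face 129 [0.07676495 0.08211791 0.09337688 0.10708349]
arm 285 [0.03637023 0.06873063 0.17399764] [0.02808875 0.05276864 0.11044774] [0.05725106 0.08071112 0.22359395]
   0.12 35 [0.0354 0.0653] [0.0305 0.0573] [0.0483 0.0706]
   0.14 41 [0.0352 0.0651] [0.0301 0.0528] [0.0523 0.0778]
   0.16 63 [0.0368 0.0653] [0.0304 0.0533] [0.0536 0.0781]
   0.18 36 [0.0348 0.0699] [0.0287 0.0627] [0.0496 0.0767]
   0.2 52 [0.0343 0.0724] [0.0281 0.0618] [0.0515 0.0789]
   0.22 58 [0.0401 0.0731] [0.029  0.0653] [0.0573 0.0807]
```

```bash
python3 - <<'E'
import cv2
print(cv2.imread("pics/jig_top.png").shape,cv2.imread("pics/jig_sc.png").shape)
E
```

```text
(500, 700, 3) (600, 720, 3)
```

```bash
cat >> h.py <<'E'
from scipy.optimize import least_squares
# jig frame estimate, filled below
def R_down(zdir):
    z=np.array([zdir[0],zdir[1],0.]);z/=np.linalg.norm(z);y=np.array([0,0,-1.]);return np.stack([np.cross(y,z),y,z],1)
E
python3 - <<'E'
from h import *
D=np.load("c0.npz")
# V fit: |offset| edges -> points z = zap + |y|  (apex z=.0435 => pot axis .06; V inner surface z = .06-.017*sqrt2+|y|)
for cs in (["top"],["scene"],["top","scene"]):
    P=np.concatenate([D[c+"W"].reshape(-1,3) for c in cs]); P=P[~np.isnan(P[:,0])]
    o=np.array([.5385,-.213])
    def jf(th,o,P):
        ex=np.array([np.cos(th),np.sin(th)]);ey=np.array([-ex[1],ex[0]]);q=P[:,:2]-o;return q@ex,q@ey
    x,y=jf(np.radians(-104),o,P)
    V=P[(x>-.072)&(x<.047)&(abs(y)<.0165)&(P[:,2]>.033)&(P[:,2]<.056)]
    def f(q):
        x,y=jf(q[0],o,V); return (V[:,2]-(q[2]+abs(y-q[1])))*.707
    r=least_squares(f,[np.radians(-104),0,.036],loss="soft_l1",f_scale=.0015)
    x,y=jf(r.x[0],o,P)
    s=(abs(y-r.x[1])<.02)&(P[:,2]>.03)&(P[:,2]<.056)&(x<.06)&(x>-.1)
    print(cs,np.degrees(r.x[0]),r.x[1:],len(V),np.sqrt(np.mean(r.fun**2)),np.percentile(x[s],[0.5,99.5]))
    s=(abs(y-r.x[1])<.02)&(P[:,2]>.074)&(P[:,2]<.09)&(x>.06)&(x<.14)
    print(" stoptop x",np.percentile(x[s],[1,5,10,50]))
    s=(abs(y-r.x[1])<.006)&(P[:,2]>.05)&(P[:,2]<.069)&(x>.06)&(x<.1)
    print(" pin x",np.percentile(x[s],[1,5,10,50]), "y",np.mean((y)[s]))
from h import R_down
th=np.radians(-104); n=np.array([.028,1]); ey=np.array([-np.sin(th),np.cos(th)]);ex=np.array([np.cos(th),np.sin(th)])
o=np.array([.5385,-.213])-.001*ey
for s in (1,-1):
    for nm,p,R in [("rack",[.5,.174,.041],R_down(s*n)),("jig",[*(o-.048*ex),.041],R_down(s*ey)),("push",[*(o-.16*ex),.041],R_down(s*ey)),
       ("clampUp",[*(o+.042*ex+.07*ey),.19],R_down(s*ex)),("clampDn",[*(o+.042*ex-.05*ey),.075],R_down(s*ex))]:
        q=solver.inverse_kinematics(np.array(p),R); print(s,nm,None if q is None else np.round(q,2))
E
```

```text
['top'] -103.97081644704885 [-0.00143583  0.03630614] 504 0.001792164583443321 [-0.0743019   0.04960296]
 stoptop x [0.09281447 0.09372158 0.09398707 0.10372524]
 pin x [0.07834429 0.07869296 0.07906255 0.08507914] y -0.002136097396068962
['scene'] -103.74888405498258 [-0.00045411  0.03645923] 340 0.0014078828021051953 [-0.07516018  0.05069431]
 stoptop x [0.09137656 0.09257107 0.09307296 0.10162768]
 pin x [0.07680618 0.07696835 0.07717324 0.08601735] y -0.00021083165763497217
['top', 'scene'] -103.89007341825966 [-0.00099497  0.03642165] 844 0.0016753454206762642 [-0.07496679  0.04984173]
 stoptop x [0.09149739 0.09284921 0.09364302 0.102628  ]
 pin x [0.07683896 0.07716992 0.07778833 0.08449757] y -0.0010773469752138937
1 rack [ 0.08  0.61 -0.61  1.98  0.53  0.71  0.69]
1 jig [ 0.51  0.61 -0.35  1.89  0.31  0.7  -0.27]
1 push [ 0.39  0.64 -0.46  1.87  0.41  0.73 -0.54]
1 clampUp [ 0.39  0.5  -0.01  1.62  0.01  1.03 -1.45]
1 clampDn [ 0.42  0.47 -0.01  1.98  0.01  0.69 -1.42]
-1 rack [-0.07  0.56 -0.41  1.99  0.36  0.66 -2.31]
-1 jig [-0.62  1.11  1.33  1.96 -1.2   1.2  -2.18]
-1 push [ 0.89  1.14 -1.34  1.84  1.2   1.25  2.06]
-1 clampUp [ 0.79  0.58 -0.6   1.58  0.36  1.09  1.43]
-1 clampDn [ 0.85  0.55 -0.56  1.96  0.41  0.75  1.38]
```

View pics/jig_top.png

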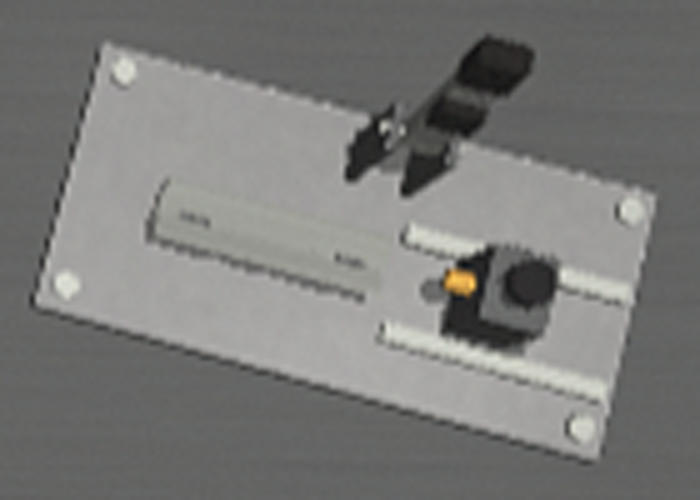

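View pics/jig_sc.png

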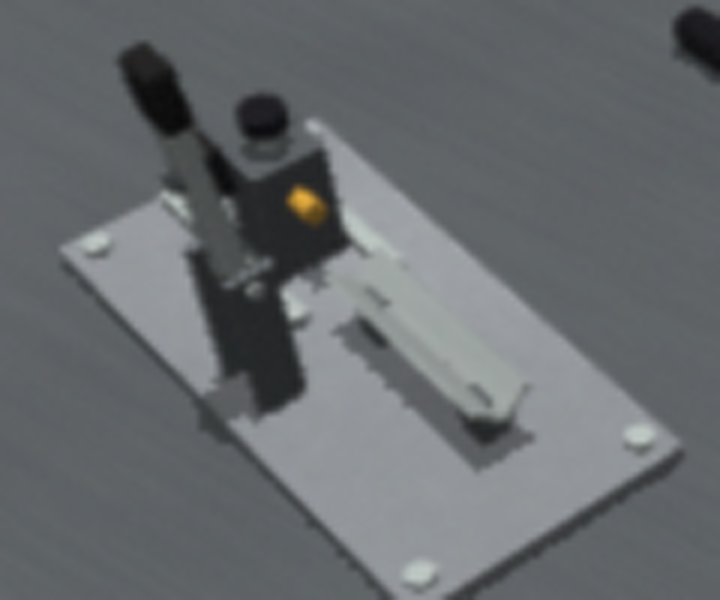

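Measured so far:
- **V line:** fits both cameras, with a yaw of -103.9°.
- **Stop:** face at x ≈ 0.092.
- **Pin:** tip at x ≈ 0.077.

Next I'll pick the pot, gripping 28 mm towards the neck so the gripper body stays clear of the clamp.

```bash
cat >> h.py <<'E'
TH=np.radians(-103.9); EX=np.array([np.cos(TH),np.sin(TH)]); EY=np.array([-EX[1],EX[0]])
O=np.array([.5385,-.213])-.001*EY
def J(x,y,z): return np.array([*(O+x*EX+y*EY),z])
def st(): 
    s=env.sense(); print("t %.1f"%s["t"],np.round(s["ee_pos"],4),"F",np.round(s["wrist_force"],1),"M",np.round(s["moment"],2),"w %.4f"%s["gripper_width"]); return s
E
python3 - <<'E'
from h import *
R=R_down([.028,1])
p=env.sense()["ee_pos"]
env.movel([p[0],p[1],.36],rate=.3)
g=np.array([.5,.1745,.041])
env.reach(g+[0,0,.17],R); st()
env.movel(g+[0,0,.09],rate=.15); st()
p,d=viewer.read_camera("wrist"); cv2.imwrite("pics/w1.png",p[:,:,::-1])
E
```

```text
t 4.6 [0.5005 0.1736 0.2109] F [ 0.   0.2 -0.5] M [ 0.06 -0.14  0.06] w 0.0920
t 5.3 [0.5004 0.175  0.1316] F [-0.1  0.3  0.1] M [ 0.05 -0.1   0.03] w 0.0919
```

View pics/w1.png

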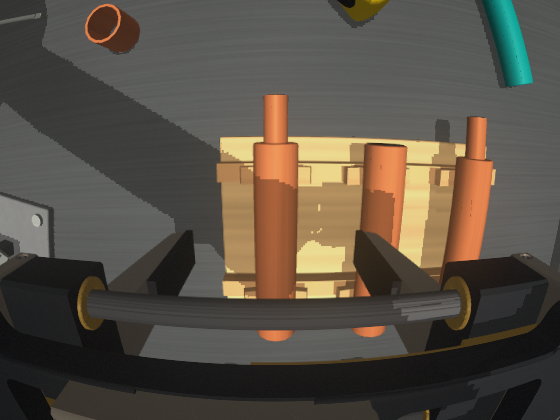

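The pot (column 276) is midway between the fingertips (193 and 356), and its neck points to the robot. I'll go down, watch the force, and grasp.

```bash
python3 - <<'E'
from h import *
env.movel([.5,.1745,.06],rate=.1); st()
env.movel([.5,.1745,.041],rate=.06); s=st()
if np.linalg.norm(s["wrist_force"])<4:
    effector.grasp(45); st()
    env.movel([.5,.175,.06],rate=.05); st()
    p=env.sense()["ee_pos"]
    env.movel([p[0],p[1],.2],rate=.12); st()
    cloud("scene","pics/s2.png"); p,d=viewer.read_camera("wrist"); cv2.imwrite("pics/w2.png",p[:,:,::-1])
E
```

```text
t 6.2 [0.5002 0.1749 0.0603] F [-0.2 -0.4  0.3] M [ 0.08 -0.14  0.02] w 0.0921
t 6.6 [0.4998 0.1745 0.0407] F [-0.1 -1.   0.6] M [ 0.1  -0.13 -0.  ] w 0.0920
t 7.6 [0.5001 0.1759 0.0414] F [-0.1  4.5  2.3] M [ 1.04 -0.05  0.01] w 0.0329
t 8.1 [0.5    0.1744 0.06  ] F [-0.1 -0.5 -4.1] M [ 0.06 -0.11  0.  ] w 0.0330
t 9.4 [0.4996 0.1742 0.1992] F [-0.5 -0.9 -4.2] M [ 0.01 -0.06  0.04] w 0.0334
```

View pics/s2.png

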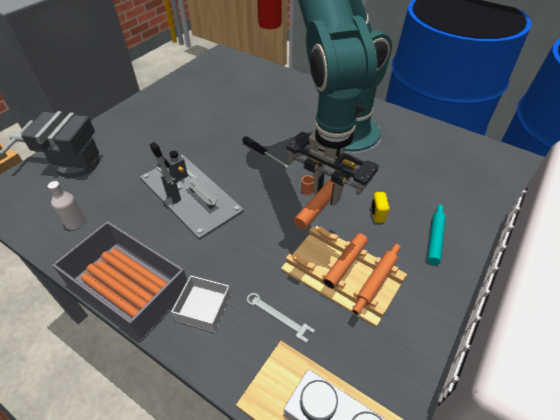

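View pics/w2.png

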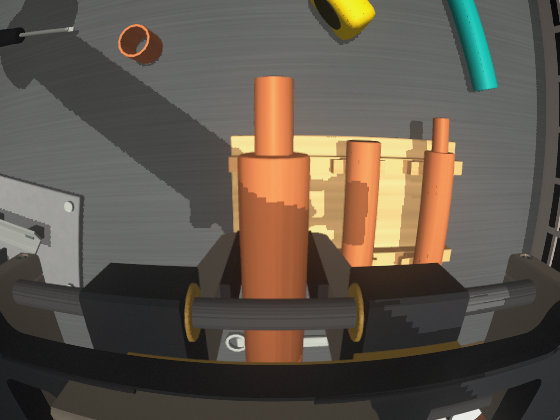

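```bash
python3 - <<'E'
from h import *
R=R_down(EY)
env.movel([.5,.174,.3],rate=.25)
env.reach(J(-.048,0,.3),R); st()
env.movel(J(-.048,0,.14),R,rate=.15); st(); env.pause(.2)
st()
for c in ["scene","top"]:
    p,W=cloud(c,f"pics/{c}3.png"); p=p.astype(int)
    cop=(p[...,0]>p[...,2]+60)&(p[...,0]>1.6*p[...,1])
    q=W[...,:2]-O; x=q@EX; y=q@EY; z=W[...,2]
    m=cop&(abs(y)<.04)&(x>-.2)&(x<.12)&(z>.1)
    x,y,z=x[m],y[m],z[m]
    b=(x>-.09)&(x<.05)
    f=lambda r:np.hypot(y[b]-r[0]-r[2]*x[b],z[b]-r[1]-r[3]*x[b])-.017
    r=least_squares(f,[0,.16,0,0],loss="soft_l1",f_scale=.002)
    print(c,m.sum(),r.x.round(4),np.sqrt(np.mean(r.fun**2)).round(4),np.percentile(x,[.5,1,99,99.5]).round(4))
E
```

```text
t 11.3 [ 0.549  -0.1643  0.2993] F [-0.2  0.2 -4.4] M [ 0.12 -0.12  0.  ] w 0.0332
t 12.6 [ 0.5499 -0.1662  0.141 ] F [ 1.3  0.3 -4.9] M [ 0.03 -0.03  0.02] w 0.0330
t 12.8 [ 0.5495 -0.1663  0.1408] F [-0.2 -0.4 -4.4] M [ 0.06 -0.1   0.03] w 0.0332
scene 344 [ 0.0008  0.1592 -0.0005 -0.0097] 0.0012 [-0.1369 -0.1364 -0.0166  0.0139]
top 318 [ 0.0006  0.1594  0.0054 -0.0008] 0.0016 [-0.1365 -0.1361  0.0322  0.034 ]
```

View pics/scene3.png

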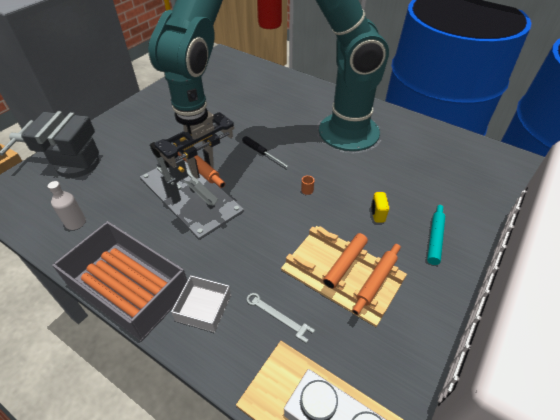

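```bash
python3 - <<'E'
from h import *
env.movel(J(-.048,-.0005,.055),rate=.12); st()
for z in (.048,.045,.043,.042,.041):
    env.movel(J(-.048,-.0005,z),rate=.04); s=st()
    if s["wrist_force"][2]>1: break
effector.release(); env.pause(.3); st()
for c in ["scene","top"]: cloud(c,f"pics/{c}4.png")
E
```

```text
t 13.7 [ 0.5493 -0.1659  0.0556] F [-0.1  0.3 -4.4] M [ 0.05 -0.13  0.03] w 0.0327
t 14.1 [ 0.5488 -0.1662  0.0482] F [ 0.8 -0.1 -5. ] M [ 0.01 -0.19 -0.04] w 0.0331
t 14.3 [ 0.5488 -0.1662  0.045 ] F [ 1.6 -0.7 -4.9] M [-0.01 -0.36  0.02] w 0.0330
t 14.6 [ 0.5488 -0.1661  0.043 ] F [ 1.7 -1.  -5.6] M [-0.01 -0.45  0.02] w 0.0328
t 14.8 [ 0.5488 -0.1661  0.0421] F [ 1.2  0.2 -4.2] M [-0.05 -0.42 -0.02] w 0.0327
t 15.1 [ 0.549  -0.1661  0.0414] F [1.6 0.4 0. ] M [-0.07 -0.33 -0.06] w 0.0333
t 16.3 [ 0.5486 -0.166   0.041 ] F [-1.2 -0.3 -0.1] M [-0.04 -0.05  0.01] w 0.0916
```

View pics/scene4.png

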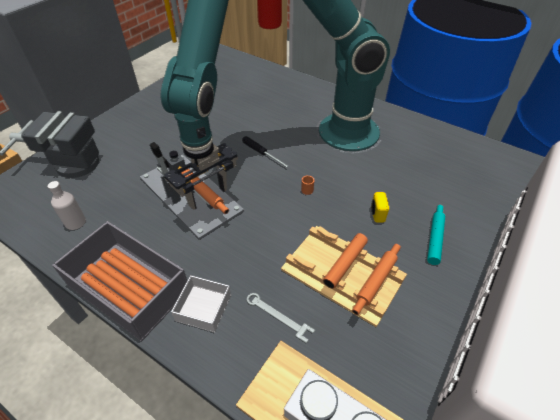

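```bash
cat >> h.py <<'E'
def potfit(tag):
    for c in ["scene","top"]:
        p,W=cloud(c,f"pics/{c}{tag}.png"); p=p.astype(int)
        cop=(p[...,0]>p[...,2]+60)&(p[...,0]>1.6*p[...,1])
        q=W[...,:2]-O; x=q@EX; y=q@EY; z=W[...,2]
        m=cop&(abs(y)<.04)&(x>-.2)&(x<.12)&(z>.035)
        x,y,z=x[m],y[m],z[m]
        b=(x>-.08)&(x<.06)
        f=lambda r:np.hypot(y[b]-r[0]-r[2]*x[b],z[b]-r[1]-r[3]*x[b])-.017
        r=least_squares(f,[0,.06,0,0],loss="soft_l1",f_scale=.002)
        print(c,m.sum(),r.x.round(4),np.sqrt(np.mean(r.fun**2)).round(4),np.percentile(x,[.5,1,99,99.5]).round(4))
E
python3 - <<'E'
from h import *
env.movel(J(-.048,0,.15),rate=.2)
env.movel(J(-.18,0,.15),R_down(EY),rate=.25)
effector.grasp(30)
potfit("5"); st()
E
```

```text
scene 345 [ 0.0003  0.0601 -0.0052 -0.0035] 0.0013 [-0.1356 -0.135   0.0592  0.0599]
top 79 [0.   0.06 0.   0.  ] nan [-0.136  -0.1358 -0.0934 -0.0931]
t 19.2 [ 0.5808 -0.0381  0.15  ] F [-0.3 -0.   0.5] M [-0.02 -0.03 -0.  ] w 0.0007
  return _methods._mean(a, axis=axis, dtype=dtype,
  ret = ret.dtype.type(ret / rcount)
```

View pics/top5.png

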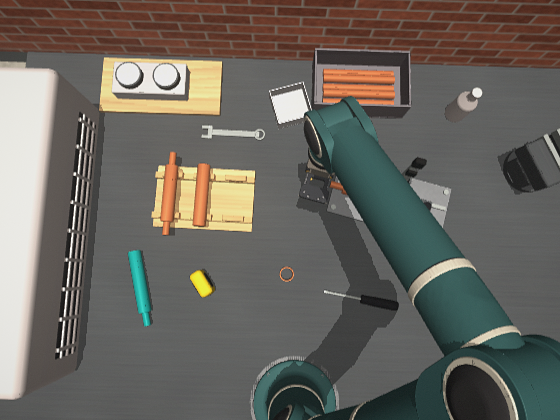

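The pot is seated: axis height 0.060 m, on the V line, flat end at about x = 0.062. Next I'll push on the neck tip with the closed fingers, limited by force.

```bash
python3 - <<'E'
from h import *
env.movel(J(-.18,0,.048),rate=.2)
def F():
    return -np.mean([env.sense()["wrist_force"][:2]@EX for _ in range(3)])
f0=F(); print("f0",f0)
x=-.158
env.movel(J(x,0,.048),rate=.06); print(x,F())
while x<-.09:
    x+=.002 if x<-.122 else .0007
    env.movel(J(x,0,.048),rate=.03); f=F()-f0
    s=env.sense(); xa=(s["ee_pos"][:2]-O)@EX
    print("%.4f act %.4f f %.1f t %.1f"%(x,xa,f,s["t"]))
    if f>11: break
E
```

```text
f0 -0.24103187612428853
-0.158 0.16570405766724614
-0.1560 act -0.1562 f 0.2 t 20.7
-0.1540 act -0.1539 f 0.3 t 20.9
-0.1520 act -0.1518 f -0.4 t 21.2
-0.1500 act -0.1498 f 0.1 t 21.4
-0.1480 act -0.1478 f 0.6 t 21.7
-0.1460 act -0.1466 f 2.7 t 21.9
-0.1440 act -0.1447 f 3.5 t 22.2
-0.1420 act -0.1422 f 4.1 t 22.4
-0.1400 act -0.1399 f 5.1 t 22.7
-0.1380 act -0.1379 f 4.1 t 22.9
-0.1360 act -0.1359 f 3.1 t 23.2
-0.1340 act -0.1340 f 3.7 t 23.4
-0.1320 act -0.1320 f 4.6 t 23.7
-0.1300 act -0.1301 f 5.7 t 23.9
-0.1280 act -0.1282 f 4.6 t 24.2
-0.1260 act -0.1262 f 5.1 t 24.4
-0.1240 act -0.1242 f 5.6 t 24.7
-0.1220 act -0.1223 f 5.9 t 24.9
-0.1213 act -0.1217 f 5.3 t 25.2
-0.1206 act -0.1211 f 5.0 t 25.4
-0.1199 act -0.1205 f 5.8 t 25.7
-0.1192 act -0.1198 f 5.5 t 25.9
-0.1185 act -0.1191 f 6.4 t 26.2
-0.1178 act -0.1184 f 6.6 t 26.4
-0.1171 act -0.1177 f 6.1 t 26.7
-0.1164 act -0.1170 f 6.6 t 26.9
-0.1157 act -0.1163 f 5.7 t 27.2
-0.1150 act -0.1158 f 6.6 t 27.4
-0.1143 act -0.1158 f 7.4 t 27.7
-0.1136 act -0.1158 f 9.5 t 27.9
-0.1129 act -0.1158 f 9.7 t 28.2
-0.1122 act -0.1158 f 10.9 t 28.4
-0.1115 act -0.1158 f 12.7 t 28.7
```

The tool has stalled hard at x = -0.1158. The pot travelled 31 mm, so its flat end is at about 0.093, which matches the stop face. I'll back off and check.

```bash
python3 - <<'E'
from h import *
env.movel(J(-.118,0,.048),rate=.03)
env.movel(J(-.16,0,.048),rate=.15)
env.movel(J(-.16,0,.3),rate=.3)
effector.release()
env.reach(J(.042,.10,.33),R_down(EX)); st()
potfit("6")
p=cv2.imread("pics/scene6.png"); cv2.imwrite("pics/s6c.png",cv2.resize(p[120:240,120:260],None,fx=5,fy=5,interpolation=cv2.INTER_CUBIC))
pw,d=viewer.read_camera("wrist"); cv2.imwrite("pics/w6.png",pw[:,:,::-1])
for c in ["scene","top"]:
  for n in ["clamp_handle","clamp_hinge","pot_flat"]:
    try:
      for r in search_frame(c,n)[:1] if 0 else tip_of(c,n)[:2]:
        a=np.array(r["at"]); print(c,n,np.round([(a[:2]-O)@EX,(a[:2]-O)@EY,a[2]],4),round(r["score"],2))
    except Exception as e: print(e)
E
```

```text
t 32.9 [ 0.6247 -0.2761  0.3298] F [-0.4  0.5  0.9] M [0.07 0.02 0.03] w 0.0921
scene 550 [0.0001 0.0604 0.0119 0.0096] 0.0022 [-0.1052 -0.1046  0.0893  0.0913]
top 700 [-0.0005  0.0599 -0.001   0.0038] 0.0021 [-0.1043 -0.103   0.0906  0.0919]
scene clamp_handle [0.0498 0.0676 0.1987] 0.75
scene clamp_hinge [0.0408 0.0629 0.0912] 0.65
scene pot_flat [ 0.0937 -0.0004  0.0595] 0.77
scene pot_flat [-0.5953 -0.3085  0.0191] 0.65
top clamp_handle [0.0409 0.0698 0.2041] 0.76
top clamp_handle [-0.0023  0.0014  0.0592] 0.48
top clamp_hinge [0.039  0.0626 0.0866] 0.63
top pot_flat [ 0.0963 -0.0018  0.0619] 0.91
top pot_flat [-0.5949 -0.3085  0.0213] 0.68
```

View pics/s6c.png

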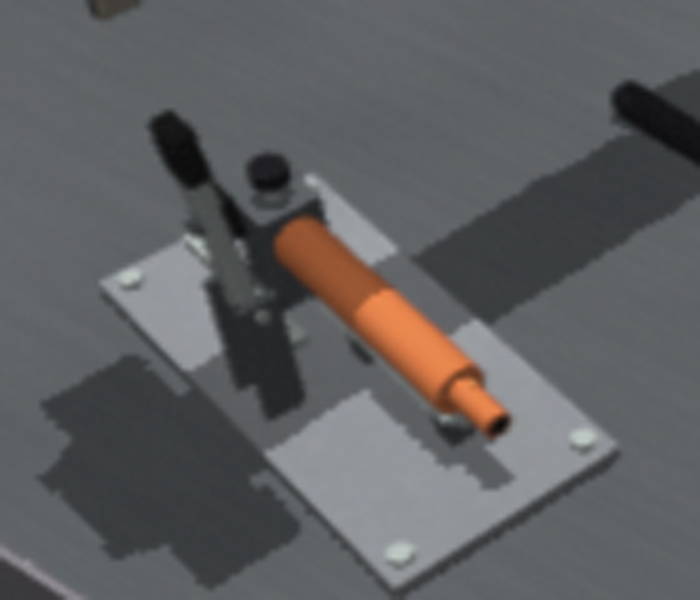

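View pics/w6.png

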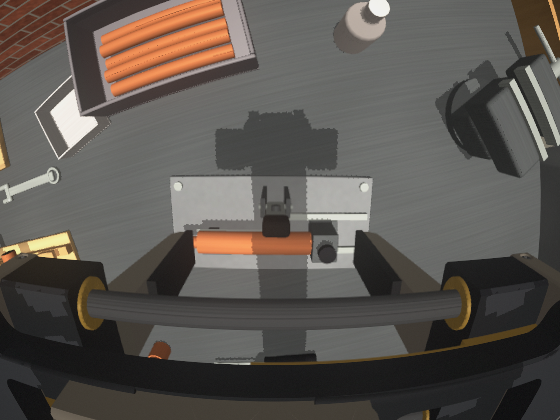

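The pot is home: flat end at x ≈ 0.0935 against the stop, level, and on the axis. The clamp is still open, with the handle at (0.042, 0.069, 0.202) in the jig frame, about 1.64 rad. I'll grip the handle lightly across its width and swing it over.

```bash
cat >> h.py <<'E'
def arc(a,r=.108,x=.042): return J(x,.062-r*np.cos(a),.090+r*np.sin(a)-.019)
E
python3 - <<'E'
from h import *
a0=np.pi/2+.065
t=arc(a0); R=R_down(EX)
env.movel([t[0],t[1],.27],R,rate=.2)
env.movel(t,rate=.12); st()
effector.grasp(12); s=st()
if s["gripper_width"]<.035 and s["gripper_width"]>.018:
    for a in np.linspace(a0,.9,9)[1:]:
        env.movel(arc(a),rate=.1); s=st()
        if np.linalg.norm(s["wrist_force"])>25: print("STOP"); break
cloud("scene","pics/s7.png")
p=cv2.imread("pics/s7.png"); cv2.imwrite("pics/s7c.png",cv2.resize(p[80:240,100:260],None,fx=3.7,fy=3.7,interpolation=cv2.INTER_CUBIC))
E
```

```text
t 34.7 [ 0.5952 -0.2702  0.1797] F [ 0.3 -0.3  0.4] M [ 0.08  0.01 -0.02] w 0.0920
t 35.7 [ 0.5944 -0.2702  0.1787] F [-1.1 -0.8 -0.2] M [ 0.07  0.04 -0.06] w 0.0258
t 36.0 [ 0.5847 -0.2677  0.1792] F [-0.6 -0.1  1. ] M [ 0.04 -0.08 -0.02] w 0.0258
t 36.2 [ 0.5752 -0.2654  0.1788] F [-0.1 -0.1  2.8] M [ 0.05 -0.01 -0.06] w 0.0261
t 36.5 [ 0.5657 -0.263   0.1773] F [-1.4  0.1  5.6] M [ 0.12  0.08 -0.03] w 0.0261
t 36.7 [ 0.5562 -0.2607  0.1748] F [-2.7  1.   7.6] M [ 0.1   0.33 -0.06] w 0.0262
t 37.0 [ 0.5469 -0.2583  0.1713] F [-2.8  0.4  8.5] M [0.14 0.42 0.  ] w 0.0261
t 37.2 [ 0.5379 -0.256   0.1669] F [-3.6  1.7  7.5] M [ 0.2   0.57 -0.02] w 0.0261
t 37.5 [ 0.5292 -0.2539  0.1616] F [-4.4  1.8  8.2] M [ 0.27  0.64 -0.04] w 0.0259
t 37.7 [ 0.5209 -0.2518  0.1554] F [-4.9  1.9  5.4] M [ 0.28  0.76 -0.04] w 0.0261
```

View pics/s7c.png

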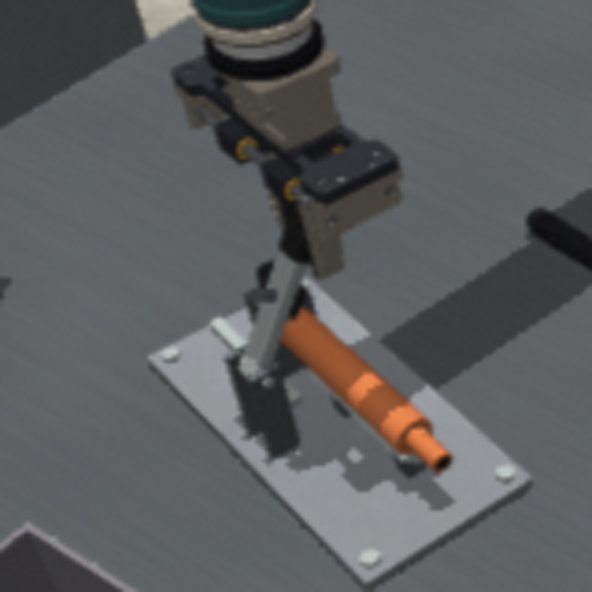

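The arm is following, now at about 0.9 rad, and the pot is undisturbed. I'll carry on down until it makes contact.

```bash
python3 - <<'E'
from h import *
for a in [.78,.66,.54,.42,.3,.2,.12,.06,.03,0,-.02,-.04]:
    env.movel(arc(a),rate=.1 if a>.15 else .05); print(a,end=" "); s=st()
    if s["wrist_force"][2]>14 and a<.25: break
    if np.linalg.norm(s["wrist_force"])>28: print("STOP"); break
cloud("scene","pics/s8.png")
p=cv2.imread("pics/s8.png"); cv2.imwrite("pics/s8c.png",cv2.resize(p[80:240,100:260],None,fx=3.7,fy=3.7,interpolation=cv2.INTER_CUBIC))
E
```

```text
0.78 t 38.1 [ 0.5112 -0.2494  0.1462] F [-5.4  1.4  3.5] M [ 0.39  1.1  -0.03] w 0.0257
0.66 t 38.3 [ 0.5033 -0.2474  0.1365] F [-4.9  2.3  1.5] M [ 0.43  1.16 -0.05] w 0.0261
0.54 t 38.6 [ 0.4967 -0.2457  0.1259] F [-5.6  2.3  0.4] M [ 0.42  1.12 -0.05] w 0.0257
0.42 t 38.9 [ 0.4913 -0.2443  0.1146] F [-4.3  2.2 -1.5] M [ 0.43  0.96 -0.08] w 0.0260
0.3 t 39.2 [ 0.4871 -0.2433  0.1026] F [-4.1  1.9 -1.9] M [ 0.5   1.02 -0.08] w 0.0257
0.2 t 39.5 [ 0.4846 -0.2427  0.0923] F [-4.6  2.5 -1.5] M [ 0.51  1.02 -0.09] w 0.0261
0.12 t 39.8 [ 0.4828 -0.2422  0.0837] F [-5.8  2.8 -0.7] M [ 0.63  1.21 -0.09] w 0.0257
0.06 t 40.1 [ 0.4819 -0.242   0.0771] F [-6.7  2.3 -1.3] M [ 0.64  1.27 -0.05] w 0.0259
0.03 t 40.3 [ 0.4816 -0.2419  0.0739] F [-6.8  2.5 -1.2] M [ 0.7   1.33 -0.05] w 0.0261
0 t 40.6 [ 0.4814 -0.2419  0.0706] F [-6.8  2.9 -0.6] M [ 0.73  1.38 -0.06] w 0.0258
-0.02 t 40.8 [ 0.4813 -0.2419  0.0685] F [-6.7  4.5 -0.6] M [0.73 1.46 0.01] w 0.0262
-0.04 t 41.1 [ 0.4812 -0.2419  0.0662] F [-7.7  3.9 -0.3] M [ 0.73  1.49 -0.07] w 0.0258
```

View pics/s8c.png

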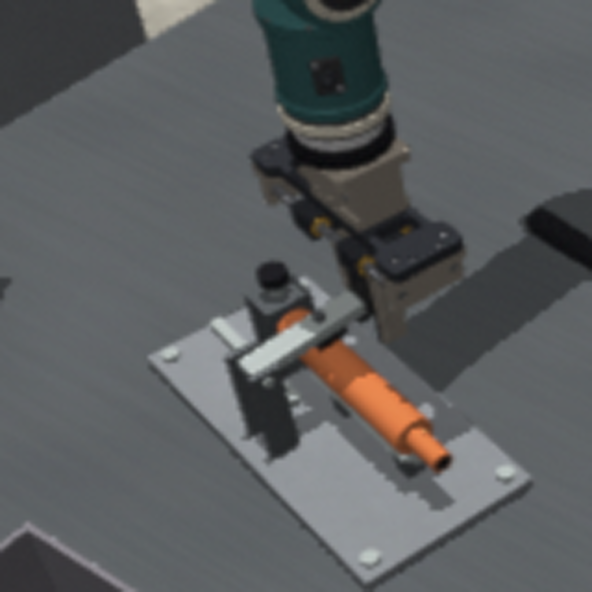

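```bash
cat >> h.py <<'E'
def armfit(W):
    q=W[...,:2]-O; x=q@EX; y=q@EY; z=W[...,2]
    m=(abs(x-.042)<.009)&(y>-.065)&(y<.05)&(z>.085)&(z<.16)
    for lo in np.arange(-.06,.05,.02):
        k=m&(y>=lo)&(y<lo+.02)
        if k.sum(): print("  y %.2f z %.4f n %d"%(lo+.01,np.median(z[k]),k.sum()))
E
python3 - <<'E'
from h import *
effector.release(); p=env.sense()["ee_pos"]
env.movel([p[0],p[1],.2],rate=.2); effector.grasp(30); st()
for c in ["scene","top"]:
    _,W=cloud(c,f"pics/{c}9.png"); print(c); armfit(W)
p=cv2.imread("pics/scene9.png"); cv2.imwrite("pics/s9c.png",cv2.resize(p[80:240,100:260],None,fx=3.7,fy=3.7,interpolation=cv2.INTER_CUBIC))
E
```

```text
t 44.3 [ 0.4829 -0.2425  0.2   ] F [-0.1  0.4 -0.3] M [ 0.02 -0.    0.02] w 0.0004
scene
  y -0.05 z 0.1125 n 27
  y -0.03 z 0.1086 n 37
  y -0.01 z 0.1055 n 33
  y 0.01 z 0.1035 n 40
  y 0.03 z 0.1001 n 33
  y 0.05 z 0.0991 n 20
top
  y -0.05 z 0.1122 n 58
  y -0.03 z 0.1106 n 20
  y -0.01 z 0.1049 n 22
  y 0.01 z 0.1036 n 39
  y 0.03 z 0.0984 n 5
  y 0.05 z 0.0986 n 25
```

View pics/s9c.png

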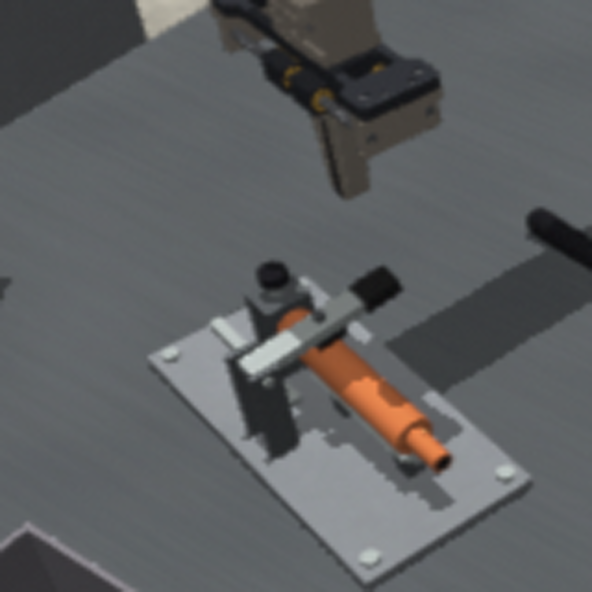

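The arm is still about 0.13 rad above level, because the handle slipped in the light grip. I'll press on top of the handle with the closed fingertips until the pad bears on the pot.

```bash
python3 - <<'E'
from h import *
env.movel(J(.042,-.048,.13),rate=.15)
F=lambda: np.mean([env.sense()["wrist_force"][2] for _ in range(3)])
f0=F(); z=.122
while z>.088:
    env.movel(J(.042,-.048,z),rate=.03); f=F()-f0; s=env.sense()
    print("%.4f act %.4f f %.1f t %.1f"%(z,s["ee_pos"][2],f,s["t"]))
    if f>14: break
    z-=.002 if z>.106 else .001
env.movel(J(.042,-.048,.2),rate=.15)
env.reach(J(-.05,-.12,.33),R_down(EX))
potfit("10"); st()
for c in ["scene","top"]:
    _,W=cloud(c,f"pics/{c}11.png"); print(c); armfit(W)
p=cv2.imread("pics/scene11.png"); cv2.imwrite("pics/s11c.png",cv2.resize(p[80:240,100:260],None,fx=3.7,fy=3.7,interpolation=cv2.INTER_CUBIC))
E
```

```text
0.1220 act 0.1221 f 0.7 t 45.5
0.1200 act 0.1199 f -0.1 t 45.7
0.1180 act 0.1179 f 0.3 t 46.0
0.1160 act 0.1158 f -0.4 t 46.2
0.1140 act 0.1139 f 0.3 t 46.5
0.1120 act 0.1119 f -0.2 t 46.7
0.1100 act 0.1099 f -0.1 t 47.0
0.1080 act 0.1078 f 0.2 t 47.2
0.1060 act 0.1058 f -0.1 t 47.5
0.1050 act 0.1050 f 0.9 t 47.7
0.1040 act 0.1040 f 0.5 t 48.0
0.1030 act 0.1029 f 0.1 t 48.2
0.1020 act 0.1019 f 0.4 t 48.5
0.1010 act 0.1009 f 0.7 t 48.7
0.1000 act 0.0999 f -0.0 t 49.0
0.0990 act 0.0989 f 0.2 t 49.2
0.0980 act 0.0982 f 2.7 t 49.5
0.0970 act 0.0979 f 9.3 t 49.7
0.0960 act 0.0977 f 16.5 t 50.0
scene 446 [ 0.0001  0.0604 -0.0003  0.0121] 0.0026 [-0.1067 -0.1043  0.0909  0.0935]
top 147 [-0.0006  0.0611 -0.0016  0.025 ] 0.0023 [-0.1051 -0.1043 -0.0161 -0.0157]
t 51.6 [ 0.4325 -0.1366  0.3282] F [-0.2  0.1 -0.4] M [ 0.03  0.05 -0.04] w 0.0006
scene
  y -0.05 z 0.0981 n 29
  y -0.03 z 0.0970 n 32
  y -0.01 z 0.0966 n 33
  y 0.01 z 0.0965 n 36
  y 0.03 z 0.0962 n 34
  y 0.05 z 0.0963 n 19
top
```

View pics/s11c.png

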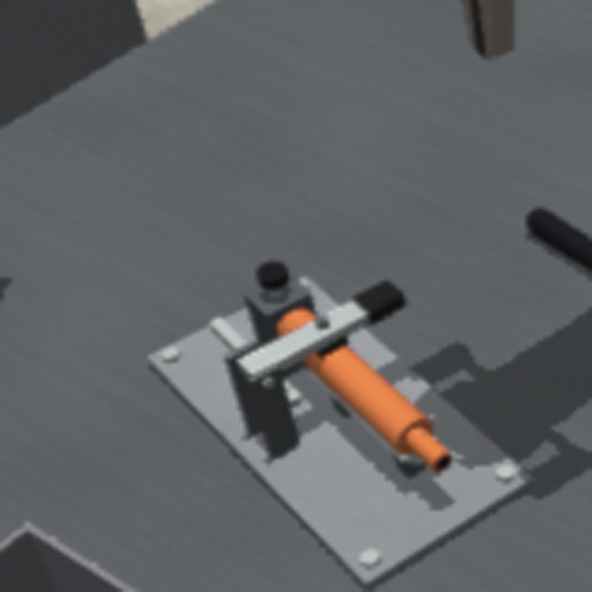

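The arm is level: bar top at 0.096–0.097, handle top at 0.098. The pot hasn't moved (neck tip -0.105, flat end ≈ 0.093), and the robot is clear. I'm handing in.

```bash
python3 -c "
from station import workorder; print(workorder.finish_job())"
```

```text
the job is handed in; nothing more can be done
None
```

The pot is clamped in the jig with its flat end against the stop and its neck pointing away. I handed the job in at about 52 s of the 72 s allowed.

**What I did**
- Lifted the pot from its cradle, gripping it on the neck side of its middle, and laid it in the V.
- Pushed on the neck tip with closed fingers until it stalled against the stop at about 13 N, well under the 30 N slip force.
- Swung the clamp over by its handle. The light grip slipped and left the arm about 0.13 rad short, so I pressed the handle down with the closed fingertips to about 16 N.

**Last checks**
- **Pot:** the axis is within about 1 mm of the V line in sideways position and height. The fitted tilt was 0.012 rad from the scene camera. The top camera gave 0.025 rad, but the arm hid most of the pot from it.
- **Stop:** the flat end sits at x ≈ 0.093 m, against a stop face I measured at about 0.092 m before loading.
- **Clamp:** level in the scene camera, with the bar top at 96–97 mm and the handle top at 98 mm. The top camera's view of it was blocked.
- **Robot:** clear of everything, with no force on the wrist.

**Not checked directly**
- **Pin:** it can't be seen behind the pot, so I infer it is flush from the stall and the flat end's position.
- **Stop block:** its position was not re-measured after loading.
- **Neighbours:** they looked undisturbed in the pictures, but I did not re-measure them.
- **Pressing the clamp down:** I felt almost no force until the arm was level, although the hinge should resist with about 2 N. I did not find out why.

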